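Spread a spring retaining ring and snap it into the tap spindle's groove

ROBOT

A 6-joint arm with a two-finger parallel gripper is mounted at the origin on the work surface. World frame = base frame: x ahead of the robot, y to its left, z up, the work surface at z = 0. Lengths are in m, angles in rad, forces in N, time in s.
With the tool pointing down it reaches from about 0.325 to 0.9 m from the base axis. Payload 6.1 kg.
Tool frame: the origin (TCP) lies midway between the tips of the shut fingers; the grasp point (between the pads) lies 19 mm behind it; z points along the fingers, y is the line along which they close (so a half turn about z gives the same grasp; the last joint's range is limited). The gripper opens to 85 mm and grips with 20 to 120 N. Pads are 22 mm wide; open, the fingers measure 114 mm over their backs; the gripper's body (76 mm by 85 mm) begins 54 mm behind the grasp point. The pads swing forward as they close: fully open they stand 13 mm farther back than shut.
Start: joints at [1.066, 0.22, 1.526, -0, 1.395, -0.126], TCP at [0.231, 0.581, 0.231] pointing down, gripper open.
Joint ranges: [-2.98, 2.98], [-0.91, 2.08], [0.09, 2.57], [-1.24, 4.39], [0.2, 2.65], [-2.68, 2.68]. Speed limits (rad/s): [2.57, 2.57, 3.01, 3.14, 3.14, 3.14].

INTERFACE

Orientations are given as [roll, pitch, yaw] about the fixed x, y, z axes, in that order (R = Rz(yaw) Ry(pitch) Rx(roll)).
In Python, from plant import movep, move_l, set_joints, gripper_to, hold, inverse_kinematics, observe, get_image, get_calibration, Unreachable, job_done gives the robot as it stands. Calls block until the motion is done:
- movep(position, orientation): joint-space move of the TCP to a pose.
- move_l(position, feed=0.15, rotation=None, max_force=None): straight line of the TCP; rotation=None keeps the orientation; feed is the mean speed in m/s. With max_force (N) it stops when the force on the tool has changed by that much, and returns True; else False.
- set_joints(angles): joint-space move.
- gripper_to(opening, f_grip=None): finger opening in m; f_grip is the grip in N (None keeps the last); returns when the fingers have stopped.
- hold(seconds).
- inverse_kinematics(position, orientation): joint angles nearest the present ones, or None.
- observe(): the state.
- get_image(name): name is "scene" or "top" or "wrist"; returns (picture, depth): 480x640x3 uint8, red, green, blue; 480x640 float32, m along the optical axis (not along the pixel's ray), 0 where there is no reading.
- get_calibration(name): a dict with "intrinsics" (3x3 intrinsics, pixels), "dist_coeffs" ([k1, k2, p1, p2, k3] as OpenCV has them; the pictures are not rectified), "world_from_camera" (4x4, takes a point from camera to world coordinates). Camera axes: x right, y down, z forward; pixel columns grow to the right and rows downward; lengths in m; the calibration is good to about 2 mm. A picture is of the moment at which its call begins: read the wrist's pose just before it. get_calibration takes no time and is no camera call; for the wrist camera it gives the pose at the moment of the call.
A pose or a line that the arm cannot do raises Unreachable and nothing moves.
- job_done(): hands the job in; it is judged then, once.
The state is a dict: "time_s": time; "q": joint angles; "joint_velocities": joint speeds; "joint_torque": joint torques, N m; "eef_pos": TCP position; "tcp_rot": TCP orientation; "ft_force": force on the tool from outside, world axes, zero at the start; "torque": the same for the moment, N m; "opening": finger opening in m; "grasp_force": force on a finger pad.
Only numpy, scipy, OpenCV 4.12 (cv2) and the standard library are available. Lean on these libraries where they do the work, as an engineer would, in place of code of your own. Each camera call takes 0.05 s, during which the arm holds its last target. There are 200 camera calls.

TASK

Refit the tap's retaining ring: take the spring ring from the soap dish by its two upright eyes, squeeze them together so that it spreads, and push it, still spread, gently down over the bare spindle against the sprung washer until the washer bottoms. Then let it contract into the groove and leave it there, level and closed round the spindle; leave the pump dispenser and the measuring cup where they stand.

Things in the scene. Friction and masses are not known exactly. Their poses are not given: they have to be found in the camera images.
- ring: dark steel spring ring lying flat on the dish, 60 g: two crossed halves 4 mm thick, 35 mm (x) by 64 mm (y). Origin: underside, centre of the closed hole, z up. The frame belongs to the half with the eye at y = +30 mm; with the eyes squeezed by s in all, the hole's centre, always midway between the eyes, lies at y = +s/2. The closed hole's radius is 8 mm
- eye_a (a point): middle of the eye at ring y = +30 mm, 22 mm above the ring's underside. Each eye is an upright flat tab: 16 mm wide (ring x), 4 mm thick (ring y), its top 38 mm above the underside. Fingertips may come down to 6 mm above the underside. Between the eyes all is clear upwards, so the spindle's head passes up between the fingers
- eye_b (a point): the same point of the other eye, at ring y = -30 mm at rest; 64 mm over the outer faces of both eyes at rest, 52 mm when squeezed to the stop
- ring_half (a joint): squeeze of the eyes, m: 0 = closed, 0.012 = stop, where the jaws are spread to a hole radius of about 13 mm (each moves out half of it). The spring takes 5 N at first, 12 N at the stop. Squeezing with 30 to 50 N against the stop does no harm and keeps the ring from slipping in the fingers when it is pushed down
- tap: steel tap fixed on the counter, spout along its -x. Origin at its foot on the column's axis, z up. Column 44 mm wide, 72 mm high; a brass spindle rises out of it on the same axis. The spindle's height is set anew each time and is not reported: its shoulder (35 mm disc) lies 85 to 115 mm above the foot. A push of over 25 N by the ring damages the tap
- spindle_low (a point): point on the spindle's axis 85 mm above the foot, where the shoulder lies at its lowest setting (fixed to the tap, does not follow the spindle). Above the shoulder: neck of 14.4 mm diameter (groove) up to 9.5 mm, then head of 21 mm diameter from 9.5 to 38 mm, tapering to 12 mm at its flat top, 44 mm. So the head's top is 129 to 159 mm above the foot
- washer_low (a point): point on the axis 88 mm above the foot: where the washer's top lies when bottomed, at the lowest setting (fixed to the tap). The steel washer (35 mm diameter, 3 mm thick) rides on the neck; a spring lifts it 6.5 mm against the head, so it covers the groove. It yields from 4 N and bottoms on the shoulder at 8 N, where the push stiffens suddenly; only then is the groove fully open (6.5 mm)
- dish: stainless soap dish, fixed, 105 (x) by 130 mm (y), floor 12 mm over its underside, rim 16 mm. Origin at the centre of its underside, on the white shelf, 30 mm above the counter
- pump: closed white pump dispenser, 66 mm diameter, 170 mm high, standing loose on the shelf; origin at the centre of its foot
- cup: yellow plastic measuring cup, 66 mm diameter, 65 mm high, short handle along its +x, standing loose on the shelf; origin at the centre of its foot
Mind the look-alikes: they are no part of the job. There is more than one size of the ring; the job needs the middle-sized.

How it is judged:
On the way, in this order (a step that is already met when the one before it is completed fails the run):
1. the ring is lifted off the dish by the fingers, spread (distance of ring from where it was at the start of the episode above 0.03 m and value of joint ring_half above 0.008 m and contact force between ring and the fingers above 2 N and contact force between ring and dish below 0.1 N), for 0.2 s.
2. the spread ring is pushed down round the spindle onto the washer (value of joint ring_half above 0.007 m and horizontal distance between ring and tap below 0.012 m and z of ring in the frame of tap below 0.1235 m and contact force between ring and tap above 3 N), for 0.1 s.
At the end, for the whole second after the job is handed in: the ring is closed (squeezed by less than 2 mm), its centre within 3 mm of the spindle's axis, below the spindle's head (86 to 121 mm above the tap's foot) and level within 0.12 rad, at rest and let go; pump dispenser and cup within 20 mm of where they stood (value of joint ring_half below 0.002 m and horizontal distance between ring and tap below 0.003 m and z of ring in the frame of tap between 0.086 and 0.121 m and angle between ring's own z axis and vertical below 0.12 rad and linear speed of ring below 0.02 m/s and distance of each of pump, cup from where it was at the start of the episode below 0.02 m); the robot touches nothing.
It fails at once if the ring pushes on the tap with more than 25 N (contact force between ring and tap above 25 N).
It fails at once if the pump dispenser or the cup is displaced by more than 20 mm (distance of any of pump, cup from where it was at the start of the episode above 0.02 m).
It also fails if it takes over 48 s, if anything falls off the work surface, if the arm or the gripper's body presses on something with over 40 N, if the wrist force passes 120 N, or if a joint passes its speed limit or range.

## Working session

There is one attempt and no reset: what is moved stays moved. The work goes in short steps, each a Python script; the robot and the scene stay as the last script left them, time stands still between calls to the robot, and variables do not carry over. Pictures are saved under pics/ and viewed, at most 10 in all, crops included, and the job is handed in when it is done.

```bash
ls; mkdir -p pics
cat > h.py <<'E'
import numpy as np, cv2
from plant import *
def snap(name,fn):
    c=get_calibration(name); im,d=get_image(name)
    cv2.imwrite(f'pics/{fn}.png',im[:,:,::-1]); np.savez(f'pics/{fn}.npz',im=im,d=d,K=c['intrinsics'],D=c['dist_coeffs'],T=c['world_from_camera'])
    return im,d
def cloud(fn):
    z=np.load(f'pics/{fn}.npz'); d=z['d']; h,w=d.shape
    u,v=np.meshgrid(np.arange(w),np.arange(h))
    p=cv2.undistortPoints(np.stack([u,v],-1).reshape(-1,1,2).astype(np.float64),z['K'],z['D']).reshape(h,w,2)
    P=np.dstack([p[...,0]*d,p[...,1]*d,d])
    W=P@z['T'][:3,:3].T+z['T'][:3,3]; W[d<=0]=np.nan
    return z['im'],W
E
python3 - <<'E'
from h import *
snap('scene','s0');snap('top','t0')
o=observe(); print(o['eef_pos'],o['tcp_rot'],o['opening'],o['time_s'])
E
```

```text
pics
[0.23085708 0.58022006 0.230292  ] [-3.13983962e+00 -2.56857602e-04  2.76279742e+00] 0.08533964532726879 0.1
```

View pics/s0.png

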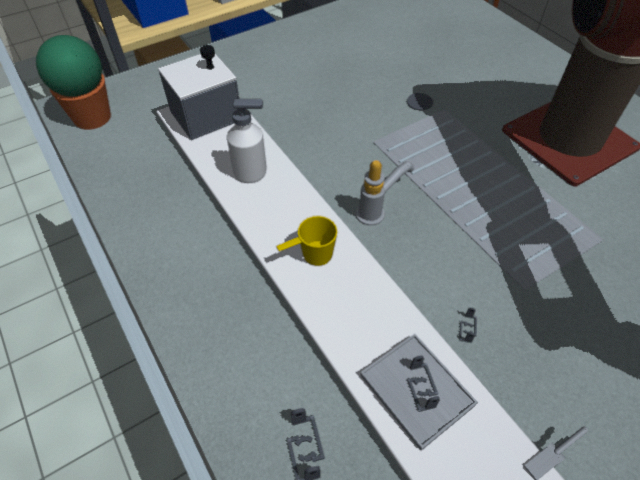

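View pics/t0.png

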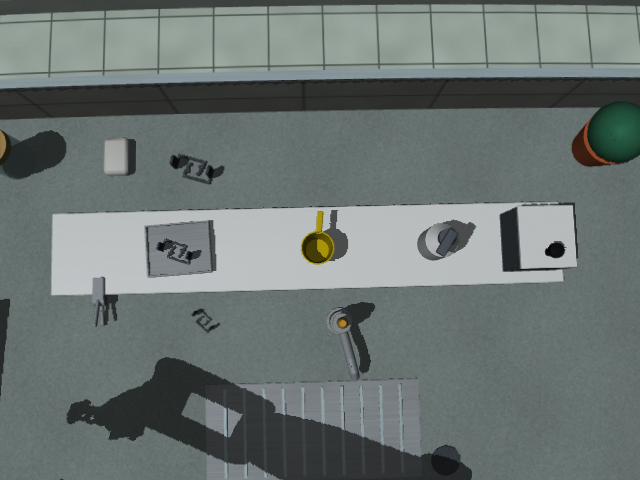

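The ring lies on the dish at top px (178,250), and the tap's spindle is at (342,322). The pump is at (440,240) and the cup at (317,248). Next I measure the positions from depth.

Run:
```python
from h import *
im,W=cloud('t0')
np.set_printoptions(precision=4,suppress=True)
for n,(u,v) in dict(ring=(178,250),dishfloor=(200,235),spindle=(342,322),pump=(440,240),cup=(317,230),shelf=(260,250),counter=(260,330)).items(): print(n,W[v,u])
# ring pts
s=W[222:276,148:214].reshape(-1,3); s=s[np.isfinite(s[:,2])]
print(np.percentile(s[:,2],[1,10,50,90,99]))
for zt in (.047,.06,.07):
  m=s[s[:,2]>zt]; print(zt,len(m)); 
m=s[s[:,2]>.068]
if len(m): print(m)
t=W[300:345,320:365].reshape(-1,3); t=t[t[:,2]>.09]; print(len(t),t[t[:,2]>t[:,2].max()-.01])
s=W[300:345,320:365]
```

```text
ring [0.634  0.2647 0.045 ]
dishfloor [0.6639 0.2208 0.0404]
spindle [ 0.484  -0.0577  0.1395]
pump [ 0.6278 -0.2387  0.1753]
cup [ 0.6616 -0.0167  0.0933]
shelf [0.6311 0.1003 0.0302]
counter [0.4673 0.1059 0.0001]
[0.0285 0.038  0.0434 0.0476 0.0751]
0.047 461
0.06 72
0.07 51
[[0.6478 0.297  0.0764]
 [0.6479 0.2953 0.0756]
 [0.648  0.2936 0.0744]
 [0.6457 0.2966 0.078 ]
 [0.6459 0.2952 0.0759]
 [0.6459 0.2934 0.0753]
 [0.6433 0.2956 0.0819]
 [0.6436 0.2944 0.0789]
 [0.6442 0.2942 0.0722]
 [0.6415 0.2979 0.0807]
 [0.6415 0.2959 0.0806]
 [0.6417 0.2947 0.0777]
 [0.6422 0.294  0.073 ]
 [0.6394 0.2976 0.0817]
 [0.6395 0.2959 0.0806]
 [0.6401 0.2956 0.0745]
 [0.6405 0.2947 0.07  ]
 [0.638  0.3007 0.0773]
 [0.6374 0.2975 0.082 ]
 [0.6374 0.2956 0.0818]
 [0.6385 0.2966 0.0706]
 [0.6361 0.301  0.0762]
 [0.6358 0.2984 0.0789]
 [0.6358 0.2967 0.0777]
 [0.6364 0.2962 0.0719]
 [0.6341 0.2992 0.0757]
 [0.6341 0.2975 0.0748]
 [0.6347 0.2972 0.0682]
 [0.6287 0.2383 0.0744]
 [0.6288 0.2366 0.0728]
 [0.6262 0.2388 0.0812]
 [0.6263 0.2373 0.0792]
 [0.6261 0.2349 0.081 ]
 [0.627  0.2352 0.0703]
 [0.6
[... 1832 characters left out ...]
 0.4803 -0.0559  0.1361]
 [ 0.4804 -0.0575  0.1414]
 [ 0.4803 -0.0594  0.1398]
 [ 0.4802 -0.0613  0.1391]
 [ 0.4803 -0.0629  0.1432]
 [ 0.48   -0.0652  0.135 ]
 [ 0.4785 -0.0504  0.1341]
 [ 0.4785 -0.0522  0.1351]
 [ 0.4785 -0.054   0.137 ]
 [ 0.4785 -0.0558  0.1364]
 [ 0.4785 -0.0576  0.1387]
 [ 0.4785 -0.0594  0.1393]
 [ 0.4785 -0.0611  0.1423]
 [ 0.4784 -0.063   0.1396]
 [ 0.4781 -0.0652  0.1344]
 [ 0.4766 -0.054   0.1341]
 [ 0.4766 -0.0557  0.137 ]
 [ 0.4766 -0.0576  0.1369]
 [ 0.4766 -0.0594  0.1379]
 [ 0.4765 -0.0613  0.1375]
 [ 0.4764 -0.0632  0.1361]
 [ 0.4762 -0.0652  0.1336]
 [ 0.4748 -0.0557  0.1361]
 [ 0.4729 -0.0557  0.1362]
 [ 0.4728 -0.0576  0.1339]
 [ 0.4727 -0.0613  0.135 ]]
```

Run:
```python
from h import *
np.set_printoptions(precision=4,suppress=True)
movep([0.631,0.267,0.20],[np.pi,0,2.836]); hold(0.3)
snap('wrist','w1'); o=observe(); print(o['time_s'],o['eef_pos'],o['tcp_rot'],get_calibration('wrist')['world_from_camera'])
im,W=cloud('w1')
m=(W[...,2]>.07)&(W[...,2]<.09); v,u=np.nonzero(m); print(len(v))
n,l,st,c=cv2.connectedComponentsWithStats(m.astype(np.uint8))
for i in range(1,n):
  if st[i,4]>60:
    p=W[l==i]; print(st[i],c[i],p.mean(0),p.min(0),p.max(0),cv2.minAreaRect((p[:,:2]*1000).astype(np.float32)))
print(np.nanmedian(W[...,2]))
```

```text
2.3 [0.6308 0.2675 0.2001] [3.1415 0.0001 2.8368] [[ 0.3005  0.9209  0.2483  0.5678]
 [ 0.9538 -0.2902 -0.0779  0.2866]
 [ 0.0003  0.2602 -0.9656  0.3425]
 [ 0.      0.      0.      1.    ]]
2161
[281 219   7  21 130] [284.3077 229.3769] [0.621  0.239  0.0775] [0.6142 0.2348 0.0701] [0.6296 0.2425 0.081 ] ((621.7819213867188, 238.52142333984375), (4.234099864959717, 15.317435264587402), 71.41321563720703)
[360 221   7  22 138] [362.9928 232.0145] [0.6408 0.295  0.0774] [0.6341 0.2907 0.0701] [0.6496 0.2992 0.0814] ((641.632080078125, 294.85040283203125), (4.227225303649902, 15.725580215454102), 70.58270263671875)
[   0  290   46   68 1146] [ 25.3045 316.0567] [0.6253 0.0091 0.0804] [ 0.5989 -0.0079  0.07  ] [0.6567 0.0156 0.09  ] ((626.8475341796875, 5.207097053527832), (57.977596282958984, 21.12567901611328), 5.163012981414795)
[  0 343  23  21 298] [  8.9128 354.0436] [ 0.6536 -0.0276  0.0785] [ 0.644  -0.0394  0.0701] [ 0.6576 -0.009   0.0899] ((653.399169921875, -25.546525955200195), (32.57637023925781, 7.602659702301025), 68.88809204101562)
[518 466  57  14 429] [552.0583 474.7249] [0.9337 0.4065 0.0754] [0.9312 0.3745 0.07  ] [0.9357 0.4243 0.0861] ((933.8897094726562, 399.4377746582031), (4.436694145202637, 49.787086486816406), 1.3390549421310425)
0.029549424109819922
```

View pics/w1.png

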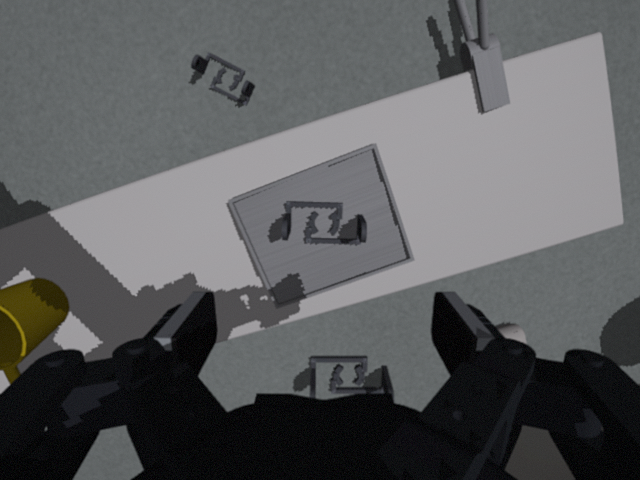

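The ring is centred at px (325,222) with its eyes at (286,222) and (362,230). The eyes are 59.8 mm apart, so it is the middle size. Next I grasp and lift it.

Run:
```python
from h import *
np.set_printoptions(precision=4,suppress=True)
R=[np.pi,0,2.806]
movep([0.6317,0.2667,0.11],R)
print(move_l([0.6317,0.2667,0.0465],feed=0.08,max_force=15))
gripper_to(0.045,f_grip=40); hold(0.2); o=observe(); print(o['time_s'],o['opening'],o['grasp_force'],o['ft_force'],o['eef_pos'])
move_l([0.6317,0.2667,0.16],feed=0.1); hold(0.2)
snap('wrist','w2'); o=observe(); print(o['time_s'],o['opening'],o['grasp_force'],o['ft_force'],o['eef_pos'])
```

```text
False
4.3167 0.0508024030721341 43.17270497063873 [-1.6515  1.3015 11.182 ] [0.6341 0.2676 0.0504]
5.85 0.05123242166963444 41.603246137201495 [0.5333 0.9055 0.1948] [0.6314 0.2666 0.1594]
```

View pics/w2.png

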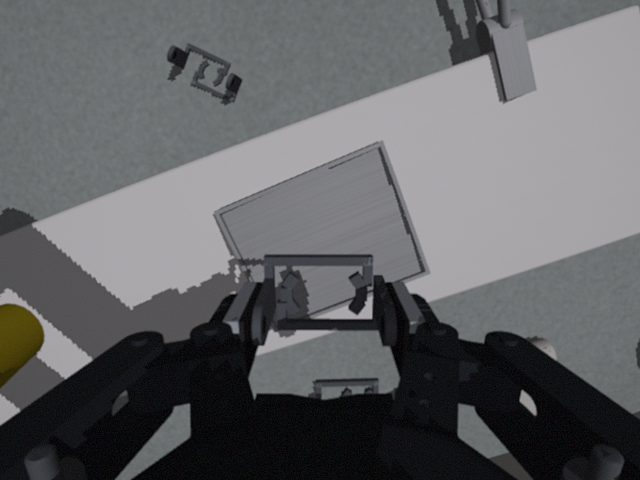

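The ring is held spread, with its bars at rows 261 and 324 and columns 265–372. Next I compute its offset in the tool frame.

Run:
```python
from h import *
from scipy.spatial.transform import Rotation as Ro
np.set_printoptions(precision=4,suppress=True)
im,W=cloud('w2'); o=observe()
T=Ro.from_euler('xyz',o['tcp_rot']).as_matrix(); L=(W-np.array(o['eef_pos']))@T
for c in (300,320,340):
  print(c)
  for r in list(range(252,270,2))+list(range(316,334,2)): print(r,L[r,c],end=';')
  print()
P=L[250:335,262:378].reshape(-1,3); P=P[(P[:,2]>-.02)&(P[:,2]<.03)&(abs(P[:,1])<.024)]
print(len(P),np.percentile(P,[0.5,5,25,50,75,95,99.5],axis=0))
print(np.histogram(P[:,0],bins=np.arange(-.024,.025,.002)))
```

```text
300
252 [-0.0157 -0.0186  0.1183];254 [-0.017  -0.0185  0.1177];256 [ 0.0177 -0.0109  0.0061];258 [ 0.017  -0.0109  0.0054];260 [ 0.0167 -0.0108  0.0036];262 [ 0.0152 -0.0109  0.0052];264 [ 0.0144 -0.0109  0.0051];266 [-0.0266 -0.0187  0.1176];268 [-0.028  -0.0187  0.1171];316 [-0.0682 -0.0194  0.1171];318 [-0.0693 -0.0194  0.1157];320 [-0.0132 -0.0115  0.0069];322 [-0.0141 -0.0115  0.0067];324 [-0.0141 -0.0114  0.0048];326 [-0.0155 -0.0115  0.0054];328 [-0.0158 -0.0114  0.0041];330 [-0.0179 -0.0115  0.0061];332 [-0.0896 -0.0206  0.1298];
320
252 [-0.0155 -0.0035  0.1179];254 [-0.0168 -0.0035  0.1168];256 [ 0.0177 -0.0023  0.006 ];258 [ 0.0171 -0.0023  0.005 ];260 [ 0.0162 -0.0023  0.005 ];262 [ 0.0155 -0.0023  0.0045];264 [ 0.0144 -0.0023  0.005 ];266 [-0.0264 -0.0035  0.1171];268 [-0.0278 -0.0035  0.1165];316 [-0.0748 -0.0038  0.1298];318 [-0.0764 -0.0038  0.1294];320 [-0.0136 -0.0024  0.0075];322 [-0.013  -0.0024  0.0045];324 [-0.0145 -0.0024  0.0055];326 [-0.0152 -0.0024  0.0049];328 [-0.0161 -0.0024  0.0048];330 [-0.0169 -0.0024  0.0043];332 [-0.0886 -0.0038  0.1281];
340
252 [-
[... 381 characters left out ...]
  0.0066  0.005 ];326 [-0.0151  0.0066  0.0047];328 [-0.0162  0.0067  0.0049];330 [-0.0175  0.0067  0.0054];332 [-0.1066  0.0145  0.1594];
4548 [[-0.0174 -0.0238 -0.0187]
 [-0.0162 -0.023  -0.0085]
 [-0.0129 -0.0173  0.0042]
 [ 0.0011 -0.0031  0.0049]
 [ 0.0135  0.0139  0.0055]
 [ 0.0176  0.0211  0.0077]
 [ 0.0179  0.0223  0.0092]]
(array([  0,   0,   1, 284, 412, 485,  52,  84, 229, 253, 203, 179, 178,
       189, 217, 288, 245,  66,  99, 448, 625,  11,   0,   0]), array([-0.024, -0.022, -0.02 , -0.018, -0.016, -0.014, -0.012, -0.01 ,
       -0.008, -0.006, -0.004, -0.002,  0.   ,  0.002,  0.004,  0.006,
        0.008,  0.01 ,  0.012,  0.014,  0.016,  0.018,  0.02 ,  0.022,
        0.024]))
```

Run:
```python
from h import *
np.set_printoptions(precision=4,suppress=True)
R=[np.pi,0,2.806]
move_l([0.6317,0.2667,0.25],feed=0.15)
movep([0.530,-0.0745,0.25],R); hold(0.4)
snap('wrist','w3'); o=observe(); print(o['time_s'],o['opening'],o['grasp_force'],o['ft_force'],o['eef_pos'],o['q'])
im,W=cloud('w3')
d=np.hypot(W[...,0]-.483,W[...,1]+.058)
m=(d<.04)&(W[...,2]>.06)&(W[...,2]<.18)
p=W[m]; print(len(p),np.percentile(p[:,2],[90,99,99.8]))
for a in np.arange(.07,.16,.004):
  s=p[(p[:,2]>=a)&(p[:,2]<a+.004)]
  if len(s)>5: print(round(a,3),len(s),cv2.minEnclosingCircle((s[:,:2]*1000).astype(np.float32)),np.percentile(s,[2,98],axis=0)[:,:2].ravel())
# spout heights
s=W[(W[...,2]>.06)&(np.hypot(W[...,0]-.483,W[...,1]+.058)<.11)&(W[...,0]<.45)]
if len(s): print('spout',s[:,2].max(),s.min(0))
```

```text
8.3833 0.050782695432136336 41.63108697106509 [-0.0221 -0.4924 -0.8599] [ 0.5301 -0.0742  0.25  ] [-0.2865 -0.0071  1.7376  0.      1.4112 -1.5222]
1989 [0.1365 0.138  0.1385]
0.07 373 ((483.1165466308594, -60.46022415161133), 21.822187423706055) [ 0.4622 -0.0814  0.5036 -0.0397]
0.098 213 ((483.15631103515625, -60.57990646362305), 17.460054397583008) [ 0.4665 -0.0765  0.4996 -0.0451]
0.102 676 ((483.0960388183594, -60.539283752441406), 17.50152587890625) [ 0.467  -0.0768  0.499  -0.0442]
0.13 247 ((483.19525146484375, -60.70112228393555), 10.456367492675781) [ 0.4733 -0.0701  0.4929 -0.0509]
0.134 401 ((482.9456481933594, -60.65289306640625), 8.719921112060547) [ 0.476  -0.0679  0.4901 -0.0531]
0.138 19 ((483.0799255371094, -60.50322723388672), 5.639798641204834) [ 0.4797 -0.0657  0.4873 -0.0559]
spout 0.07099792094831808 [ 0.3764 -0.0919  0.06  ]
```

View pics/w3.png

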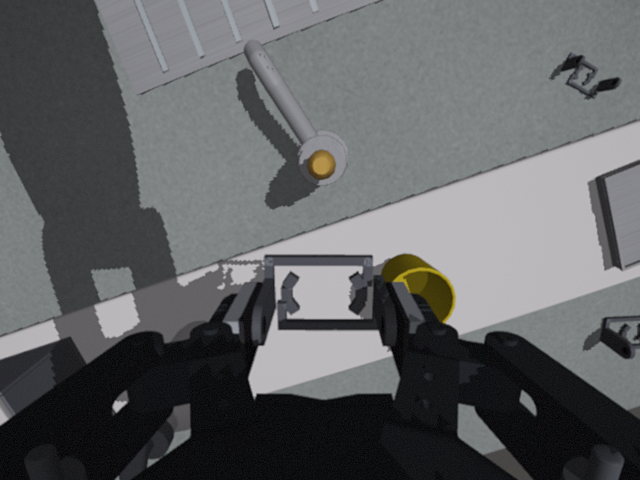

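The spindle head is at px (321,163) and its axis is at (0.4831,-0.0606). The top is about 0.138 m, so the shoulder is about 0.0935 m. As a check, I fit the hole centre of the held ring from the same picture.

Run:
```python
from h import *
from scipy.spatial.transform import Rotation as Ro
from scipy.optimize import least_squares
np.set_printoptions(precision=4,suppress=True)
im,W=cloud('w3'); o=observe()
T=Ro.from_euler('xyz',o['tcp_rot']).as_matrix(); L=(W-np.array(o['eef_pos']))@T
m=(L[...,2]>0)&(L[...,2]<.012)&(abs(L[...,0])<.0095)&(abs(L[...,1])<.024)
l=[];r=[]
for v in range(265,320):
  c=np.nonzero(m[v])[0]
  a=c[c<320];b=c[c>=320]
  if len(a):l.append(L[v,a.max()])
  if len(b):r.append(L[v,b.min()])
l=np.array(l);r=np.array(r)
print(l[::3]);print(r[::3])
P=np.vstack([l,r])
f=lambda q:np.hypot(P[:,0]-q[0],P[:,1]-q[1])-q[2]
print(least_squares(f,[0,0,.013],loss='soft_l1',f_scale=.0005).x)
```

```text
[[ 0.0093 -0.0146  0.0084]
 [ 0.0081 -0.0123  0.0078]
 [ 0.0076 -0.0117  0.0056]
 [ 0.0065 -0.0122  0.0049]
 [ 0.0048 -0.0131  0.0056]
 [ 0.0037 -0.0139  0.0046]
 [ 0.0011 -0.0147  0.0074]
 [-0.     -0.0146  0.0067]
 [-0.0018 -0.0147  0.0074]
 [-0.0035 -0.0139  0.0079]
 [-0.0048 -0.013   0.0076]
 [-0.0071 -0.0118  0.0092]
 [-0.0068 -0.0116  0.0057]
 [-0.0078 -0.0124  0.0047]
 [-0.0088 -0.0146  0.0037]]
[[ 0.0091  0.0128  0.0076]
 [ 0.0072  0.0108  0.009 ]
 [ 0.0073  0.0105  0.0051]
 [ 0.0061  0.0114  0.0046]
 [ 0.0046  0.0123  0.0047]
 [ 0.0028  0.0133  0.0057]
 [ 0.0008  0.0134  0.007 ]
 [-0.0006  0.0135  0.007 ]
 [-0.002   0.0135  0.0068]
 [-0.0043  0.0123  0.0087]
 [-0.0048  0.0113  0.0066]
 [-0.0068  0.0105  0.0075]
 [-0.0072  0.0104  0.0054]
 [-0.0082  0.0121  0.0045]
 [-0.0094  0.0143  0.0039]]
[ 0.     -0.0006  0.0138]
```

Run:
```python
from h import *
np.set_printoptions(precision=4,suppress=True)
x,y=0.4835,-0.0601
def p(t): o=observe(); print(t,o['time_s'],o['eef_pos'],o['ft_force'],o['opening'])
movep([x,y,0.165],[np.pi,0,2.806]); hold(0.2); p('above')
r=move_l([x,y,0.117],feed=0.04,max_force=6); p(r)
if not r:
    r=move_l([x,y,0.098],feed=0.012,max_force=11); p(r); hold(0.2); p('hold')
```

```text
above 9.0583 [ 0.486  -0.0609  0.1676] [ 1.3198 -0.2546 -0.1181] 0.050560940859879076
False 10.4083 [ 0.4837 -0.0602  0.1173] [ 0.1865 -1.0012 -0.71  ] 0.05065619110974741
True 11.4667 [ 0.4836 -0.0601  0.1047] [-2.5007  0.7319  6.6826] 0.050476324893031575
hold 11.6667 [ 0.4836 -0.0601  0.1048] [-2.9621  0.6282  6.5527] 0.05067540897856002
```

Run:
```python
from h import *
np.set_printoptions(precision=4,suppress=True)
x,y=0.4835,-0.0601
z=observe()['eef_pos'][2]
for i in range(8):
    z-=0.0007; move_l([x,y,z],feed=0.01); hold(0.1); o=observe(); print(round(z,4),o['eef_pos'],o['ft_force'],o['time_s'])
    if o['ft_force'][2]>13: break
```

```text
0.1041 [ 0.4839 -0.0602  0.1048] [-2.6864  0.3742  6.4296] 12.0167
0.1034 [ 0.484  -0.0602  0.1045] [-4.2842  0.3921  9.5424] 12.3667
0.1027 [ 0.4841 -0.0603  0.1045] [-5.9133  2.3292 14.8932] 12.7167
```

Force rises while z stays at 0.1045, so the washer has bottomed. I let the ring contract in steps and keep the down push as the pads swing back.

Run:
```python
from h import *
np.set_printoptions(precision=4,suppress=True)
x,y=0.4835,-0.0601; z=0.1027
for op in (0.053,0.055,0.057,0.059,0.061,0.063,0.065):
    gripper_to(op); o=observe(); f=o['ft_force'][2]
    print(op,o['opening'],o['eef_pos'],o['ft_force'],o['grasp_force'],round(z,4),o['time_s'])
    n=0
    while f<10 and n<3 and op<0.060 and o['grasp_force']>3:
        z-=0.0006; n+=1; move_l([x,y,z],feed=0.01); f=observe()['ft_force'][2]
    if n: print('  lowered',round(z,4),f)
    if o['grasp_force']<0.5 and op>0.06: break
snap('scene','s4')
cv2.imwrite('pics/s4c.png',cv2.resize(cv2.imread('pics/s4.png')[130:250,290:450],(800,600)))
```

```text
0.053 0.05276503037882096 [ 0.4844 -0.0604  0.1038] [-1.1185  0.1036  6.2314] 9.406974374600168 0.1027 12.9333
  lowered 0.1015 13.117272998923166
0.055 0.05477385021563235 [ 0.4849 -0.0607  0.1031] [-1.7868 -0.036   9.7273] 8.607985148437365 0.1015 13.65
  lowered 0.1009 12.052488150058615
0.057 0.057214448432558226 [ 0.4851 -0.0608  0.1025] [ 0.0894 -0.8107  7.7961] 7.185254873270424 0.1009 14.1167
  lowered 0.0997 10.904467344596663
0.059 0.05903504877708456 [ 0.4853 -0.0608  0.1013] [ 0.1181 -1.1558  7.4598] 5.714244288501504 0.0997 14.8333
  lowered 0.0979 9.112485364228487
0.061 0.0611699849915755 [ 0.4853 -0.0607  0.0994] [0.9834 0.2756 5.5131] 4.414679467236056 0.0979 15.8
0.063 0.06312949341447262 [ 0.4851 -0.0605  0.099 ] [ 1.8365 -0.3164  5.7861] 4.126610977783685 0.0979 16.0167
0.065 0.0646320448462751 [ 0.4828 -0.0599  0.0972] [ 0.0882  0.6923 -1.1655] 0.0 0.0979 16.2333
```

View pics/s4c.png

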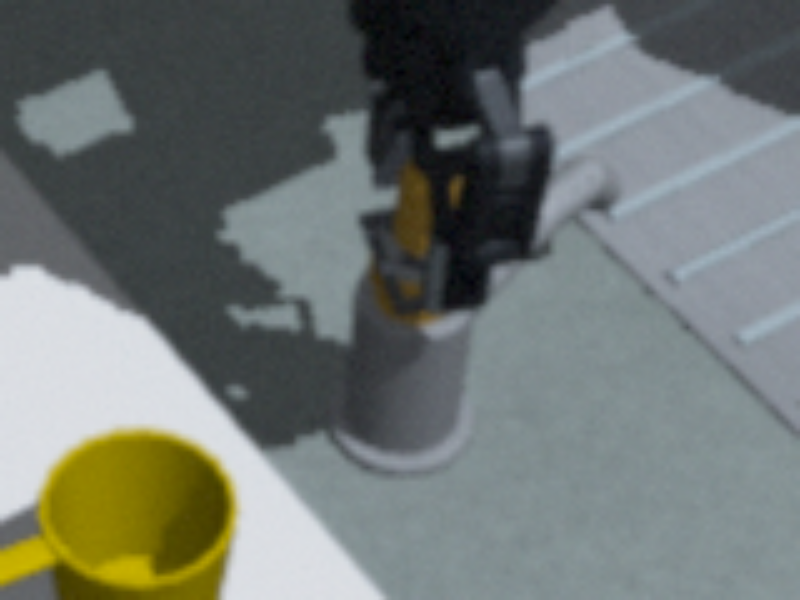

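The ring (around crop px (405,260)) is down on the spindle with the fingers loose beside it. Now I open, lift clear, back off and look with the wrist camera.

Run:
```python
from h import *
np.set_printoptions(precision=4,suppress=True)
gripper_to(0.085); e=observe()['eef_pos']
print(move_l([0.4828,-0.0599,0.20],feed=0.08,max_force=10))
move_l([0.53,-0.0745,0.25],feed=0.15); hold(0.3)
im,_=snap('wrist','w5'); im,W=cloud('w5')
cv2.imwrite('pics/w5c.png',cv2.resize(im[100:235,230:410,::-1],(800,600)))
d=np.hypot(W[...,0]-.483,W[...,1]+.0605)
p=W[(d<.045)&(W[...,2]>.08)&(W[...,2]<.16)]
for a in np.arange(.084,.142,.004):
  s=p[(p[:,2]>=a)&(p[:,2]<a+.004)]
  if len(s)>5: print(round(a,3),len(s),s.mean(0),cv2.minAreaRect((s[:,:2]*1000).astype(np.float32)))
print(observe()['time_s'])
```

```text
False
0.096 486 [ 0.4822 -0.0606  0.0985] ((481.98388671875, -60.24574661254883), (56.34898376464844, 32.328712463378906), 71.00917053222656)
0.1 907 [ 0.4839 -0.0611  0.1024] ((484.3559265136719, -61.043514251708984), (63.46082305908203, 34.359413146972656), 70.64826965332031)
0.104 37 [ 0.4772 -0.0681  0.1056] ((483.50152587890625, -62.87144470214844), (60.360252380371094, 33.76229476928711), 69.04763793945312)
0.108 31 [ 0.4862 -0.059   0.1098] ((482.53192138671875, -60.447914123535156), (56.38626480102539, 18.751724243164062), 70.76104736328125)
0.112 19 [ 0.4753 -0.0736  0.1145] ((480.6513366699219, -59.772743225097656), (56.452091217041016, 14.73689079284668), 68.92586517333984)
0.116 30 [ 0.4867 -0.0533  0.1178] ((482.13702392578125, -60.38364791870117), (56.546897888183594, 18.157878875732422), 72.3572006225586)
0.12 33 [ 0.4795 -0.0619  0.1223] ((482.193115234375, -58.65272521972656), (59.84701156616211, 17.361326217651367), 67.4736099243164)
0.124 33 [ 0.4821 -0.0617  0.1259] ((481.63018798828125, -62.02783203125), (59.940887451171875, 18.90863037109375), 71.64278411865234)
0.128 135 [ 0.4824 -0.062   0.131 ] ((483.37603759765625, -60.97087860107422), (63.080589294433594, 20.37076187133789), 71.58174133300781)
0.132 479 [ 0.4831 -0.061   0.1342] ((483.0151062011719, -60.599571228027344), (64.14019012451172, 19.548585891723633), 71.1990737915039)
0.136 359 [ 0.4837 -0.0591  0.137 ] ((482.83892822265625, -60.320247650146484), (63.40156936645508, 13.73743724822998), 72.52465057373047)
19.0167
```

View pics/w5c.png

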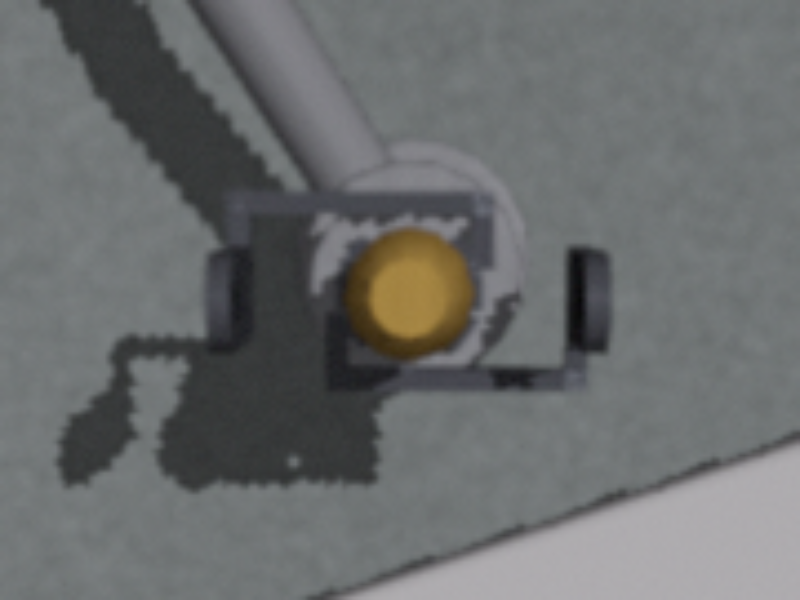

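The ring is closed round the spindle head at crop px (408,293): 64 mm over the eyes, level, centred within about 1 mm, and under the head. I hand it in.

```bash
python3 -c "
from plant import *
print(job_done())"
```

```text
the job is handed in; nothing more can be done
None
```

The middle-sized ring sits in the spindle's groove, closed and level, centred within about 1 mm by the last wrist picture. The pump and cup were not touched, and I handed the job in after about 19 s of robot time; no verdict came back.

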